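Turn the open bin screw home with the T-key

ROBOT

A 6-joint arm with a two-finger parallel gripper is mounted at the origin on the work surface. World frame = base frame: x ahead of the robot, y to its left, z up, the work surface at z = 0. Lengths are in mm, angles in rad, forces in N, time in s.
With the tool pointing down it reaches from about 375 to 975 mm from the base axis. Payload 3.8 kg.
Tool frame: the origin (TCP) lies midway between the tips of the shut fingers; the grasp point (between the pads) lies 19 mm behind it; x points along the fingers, y is the direction in which the jaws open and shut, and the axes are right-handed (so a half turn about x gives the same grasp; the last joint's range is limited). The gripper opens to 88 mm and grips with 3 to 60 N. Pads are 18 mm wide; open, the fingers measure 123 mm over their backs; the gripper's body (75 mm by 187 mm) begins 45 mm behind the grasp point.
Start: joints at [-1.203, 0.264, 1.604, -0, 1.274, -0.037], TCP at [265.833, -620.444, 238.706] pointing down, gripper open.
Joint ranges: [-2.63, 2.63], [-0.94, 2.18], [0.31, 2.57], [-1.31, 4.45], [0, 2.66], [-2.55, 2.55]. Speed limits (rad/s): [2.57, 2.57, 3.14, 3.14, 3.14, 3.14].

INTERFACE

Orientations are given as a unit quaternion [w, x, y, z].
In Python, from workcell import env gives the robot as it stands.
- The arm moves only by the tool servo_tool, never from a script. Its argument "increments" is text: rows parted by semicolons, each of 7 numbers parted by spaces: the shift along the world's x, y, z in cm, then the turn, a rotation vector about the world's x, y, z in rad, then the gripper's target within -1 to 1 (shut at 1, half-way at 0, fully open at -1). A call has 1 to 20 rows; each row shifts and turns the commanded pose from where the row before left it; what a row does not reach is not made up. A row lasts 1/8 s, in which the tool goes at most 62.5 mm and 10.7 degrees, less where a joint would pass 70% of its speed; a pose out of reach is approached as far as the arm can. A call is refused whole if a number of a shift passes 6.25 or a number of a turn 0.188, either way. A call with a gripper value outside its range is refused whole. The fingers move at their own pace and stop on an object; "force" is the grip in N (left out, the last holds). Time passes only in rows, so rows that do not move let the fingers close. It gives the time, the measured TCP pose, the force and the opening at its end, in the units of the state.
- env.read_state(): the state, without advancing time (a new reading comes with each control period).
- env.camera(name): name is "side" or "top" or "wrist"; returns a dict with "color" (480x640x3 uint8, blue, green, red), "fovy" (degrees; the focal length in pixels is half the picture's height over the tangent of half this angle, whatever the lens; pixels are square), "cx", "cy" (the principal point, pixels), "rvec" (rotation vector, rad) and "tvec" (3), from world to camera coordinates, as OpenCV has them; the wrist camera has in their place "T_tool_cam" (4x4, takes a point from camera to tool coordinates, whose origin is the TCP and whose axes are the tool frame's). Camera axes: x right, y down, z forward; pixel columns grow to the right and rows downward; lengths in mm; the calibration is good to about 2 mm. The wrist camera is an equidistant fisheye: a pixel r from the principal point sees the ray r / f radians off the axis. A picture is of the moment at which its call begins: read the wrist's pose just before it. There is no depth.
- env.job_done(): hands the job in, once; it reports no verdict.
Trained networks look in a picture, given as the dict that the camera call returned (one of the last four; its "shot" number tells which), for a name from the list of things; names that differ only in an ending like _2 or _b are one class to them, and where a whole thing is asked for, a point or a joint stands for the part that bears it (a point fixed in the world has none). Each returns a list of dicts, best first, with "score" (0 to 1); they miss things now and then, are a little off and sometimes report something else, mostly with a low value. They report only what shows in the picture. A call takes as long as a camera call. They do not tell look-alikes from the thing itself.
- env.search_frame(picture, target): "extent" ([left, top, right, bottom] in pixels, round what is visible of it).
- env.outline_of(picture, target): "mask" (480x640 bool, what is visible of it) and "extent" ([left, top, right, bottom] in pixels, round what is visible of it).
The state is a dict: "time": time; "joint_positions": joint angles; "qd": joint speeds; "joint_torque": joint torques, N m; "ee_pos": TCP position; "tcp_rot": TCP orientation; "force": force on the tool from outside, world axes, zero at the start; "wrist_torque": the same for the moment, N m; "opening": finger opening in mm.
Only numpy, scipy, OpenCV 4.12 (cv2) and the standard library are available. Lean on these libraries where they do the work, as an engineer would, in place of code of your own. Each camera call takes 0.05 s, during which the arm holds its last target.

TASK

The tilt-out bin is kept shut by two big slotted captive screws in the shelf above it, and one of them has been left open, its slot askew. Take the T-key from its cradle, turn that open screw clockwise with it until it is fully home, its slot in line with the shelf's long front edge like its neighbour's, and then hang the key upright back in its cradle. Leave the other screw as it is.

Things in the scene. Friction and masses are not known exactly. Their poses are not given: they have to be found in the camera images.
- key: Loose T-key, 76 mm tall, 0.15 kg: wooden crossbar 100 x 18 x 20 tall, steel shank 12 thick, flat steel blade 40 wide x 6 thick x 16 tall, parallel to the bar. Origin: centre of the blade's lower edge; x along bar and blade, z up the shank; bar's middle at z = 66. Same after a half turn. Hangs upright in the cradle. Grip the bar's middle from above, across its 18 mm.
- cradle: Fixed plywood cradle, base 120 x 60 mm. Two uprights, 16 thick, 50 wide, 70 high, stand 42 mm either side of the origin along x, open between; the bar's ends rest on them between lips 10 high that leave a notch 30 wide. Origin: centre of the underside; x through both uprights, z up. The hung key lies along x, either way round, its origin 14 mm above this one.
- screw_a_slot (a point): The OPEN screw, slot askew; left or right one. Steel head 54 mm across, 22 above the shelf (shelf top 180 above the table), axis vertical, slot 16 wide, 12 deep, right across and open at the ends. Point: centre of the slot's floor, on the axis, 10 above the shelf; x along the slot, z up, turning with the head. The key has 0.25 rad of play in the slot before the head follows.
- screw_a (a joint): Turn of the open screw in rad, growing clockwise seen from above. Starts at 0.25 to 0.55; 1.4 is the hard stop, fully home, slot parallel to the shelf's long front edge. Stiff (about 0.1 N m), stays where it is left, does not rise or sink.
- screw_b_slot (a point): The other screw, same shape, already home: slot in line with the shelf's front edge. Same point and axes as the open one. The two stand 0.26 to 0.34 m apart along the shelf's front, a nail brush lying between them; two stacked jars, 104 mm tall, stand in the rear right corner of the shelf, seen from the robot.
- screw_b (a joint): Turn of the other screw in rad, the same scale: 1.34 to 1.4 at the start (home). To be left alone.
Things that resemble listed ones, but are neither listed nor needed, are in the scene too. Leave any purple or red look-alike of the key alone. Of the things that look like the cradle, the larger one is meant.

How it is judged (in metres and radians):
On the way, in this order (a step that is already met when the one before it is completed fails the run):
1. the key's blade is down in the open screw's slot, the screw not yet home (horizontal distance between key and screw_a_slot below 0.015 m and z of key in the frame of screw_a_slot below 0.009 m and value of joint screw_a below 1 rad), for 0.1 s.
2. the screw is turned home, the key's blade still in its slot (value of joint screw_a above 1.2 rad and horizontal distance between key and screw_a_slot below 0.018 m and z of key in the frame of screw_a_slot below 0.01 m), for 0.1 s.
At the end, for the whole second after the job is handed in: The open screw is within 0.2 rad of its home stop, the other is still home (both above 1.2), and the key hangs at rest on both uprights of its cradle: within 18 mm of its middle, origin 8 to 19 mm above the cradle's, within 0.25 rad of its line, upright within 0.2 rad (value of joint each of screw_a, screw_b above 1.2 rad and horizontal distance between key and cradle below 0.018 m and z of key in the frame of cradle between 0.008 and 0.019 m and angle between the x axis of key and the x axis of cradle, either way round below 0.25 rad and angle between key's own z axis and vertical below 0.2 rad and linear speed of key below 0.03 m/s); the robot touches nothing.
It fails at once if the other screw is turned out of its home position (value of joint screw_b below 1.15 rad).
It also fails if it takes over 64 s, if anything falls off the work surface, if the arm or the gripper's body presses on something with over 40 N, if the wrist force passes 120 N, or if a joint passes its speed limit or range.

## Working session

There is one attempt and no reset: what is moved stays moved. The work goes in short steps, Python scripts to look and compute and a tool call to move; the robot and the scene stay as the last step left them, time stands still between calls to the robot, and variables do not carry over. Pictures are saved under pics/ and viewed, and the job is handed in when it is done.

Besides the shell and the picture viewer there is one more tool, called after "Call:" in YAML: its name, and indented under it one key for each argument. servo_tool: Moves the arm, as the interface text tells. Its arguments: {"type":"object","properties":{"increments":{"type":"string"},"force":{"type":"number"}},"required":["increments"]}

```bash
mkdir -p pics; ls
cat > h.py <<'E'
import numpy as np,cv2
from workcell import env
def save(p,n): cv2.imwrite(f'pics/{n}.png',p['color'])
def ray(p,uv):
    f=240/np.tan(np.radians(p['fovy']/2)); R,_=cv2.Rodrigues(np.array(p['rvec'],float)); t=np.array(p['tvec'],float).ravel()
    d=R.T@np.array([(uv[0]-p['cx'])/f,(uv[1]-p['cy'])/f,1]); return -R.T@t,d
def at(p,uv,z):
    o,d=ray(p,uv); return o+d*(z-o[2])/d[2]
def proj(p,X):
    f=240/np.tan(np.radians(p['fovy']/2)); R,_=cv2.Rodrigues(np.array(p['rvec'],float)); t=np.array(p['tvec'],float).ravel()
    c=R@np.array(X,float)+t; return np.array([c[0]/c[2]*f+p['cx'],c[1]/c[2]*f+p['cy']])
E
python3 - <<'E'
from h import *
print(env.read_state())
for n in ['top','side','wrist']:
    p=env.camera(n); save(p,n+'0'); print(n,{k:v for k,v in p.items() if k!='color'})
    for t in ['key','cradle','screw_a_slot']:
        for r in env.search_frame(p,t): print(t,r['score'],np.round(r['extent']))
E
```

```text
pics
{'time': 0.0, 'joint_positions': array([-1.20289871e+00,  2.64741995e-01,  1.60532043e+00,  8.17061745e-06,
        1.27370441e+00, -3.69247080e-02]), 'qd': array([ 1.46859600e-05,  6.19933559e-04, -3.65452734e-05,  4.00837362e-04,
       -1.02550853e-03,  1.25301773e-03]), 'joint_torque': array([-1.15800969e-03, -5.02114820e+01, -3.56871879e+01,  7.29632098e-02,
        2.94977438e-02, -1.70219755e-04]), 'ee_pos': array([ 265.59011016, -619.8048864 ,  237.42445018]), 'tcp_rot': array([-0.14139143, -0.69254684, -0.14290871,  0.69279465]), 'force': array([-0.0615406 ,  0.22097074,  0.00461314]), 'wrist_torque': array([ 0.01657724, -0.01583471,  0.04567747]), 'opening': 87.95975624094125}
top {'fovy': 43.65589685557768, 'cx': 303.7833826318702, 'cy': 239.05960660243534, 'rvec': array([ 2.13769574, -2.18734907,  0.10307442]), 'tvec': array([ -29.30589271,  497.25136541, 1468.88193223]), 'shot': 1}
key 0.96 [444. 159. 474. 192.]
key 0.85 [433. 221. 463. 255.]
key 0.56 [375. 208. 387. 250.]
cradle 0.8 [418. 215. 468. 267.]
cradle 0.66 [448. 302. 477. 336.]
screw_a_slot 0.6 [116. 204.
[... 243 characters left out ...]
. 346. 183.]
key 0.56 [325. 207. 352. 227.]
key 0.54 [351. 178. 385. 202.]
cradle 0.93 [348. 183. 386. 208.]
cradle 0.46 [418. 198. 431. 216.]
cradle 0.4 [275. 217. 295. 238.]
screw_a_slot 0.7 [187. 306. 216. 332.]
wrist {'fovy': 65.70646984690485, 'cx': 319.8193167630302, 'cy': 241.32054273462242, 'T_tool_cam': array([[-1.19447684e-04, -3.12552891e-01,  9.49900351e-01,
        -1.46205579e+02],
       [ 9.99999985e-01,  8.12398346e-05,  1.52478549e-04,
        -1.26117477e+00],
       [-1.24827359e-04,  9.49900355e-01,  3.12552876e-01,
        -8.05291963e+01],
       [ 0.00000000e+00,  0.00000000e+00,  0.00000000e+00,
         1.00000000e+00]]), 'shot': 3}
cradle 0.73 [126.  82. 189. 158.]
```

View pics/top0.png

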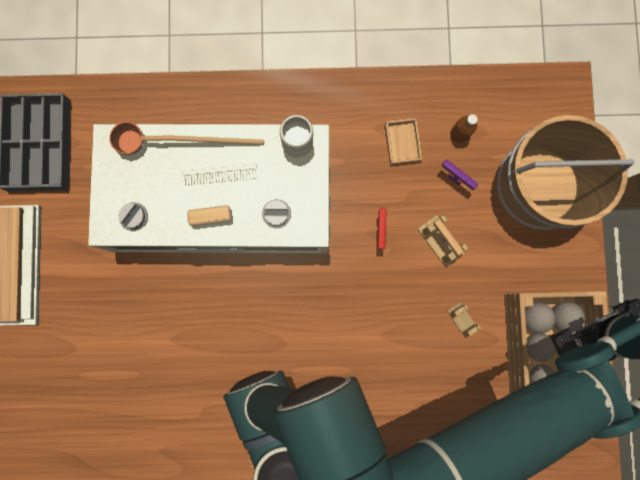

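View pics/side0.png

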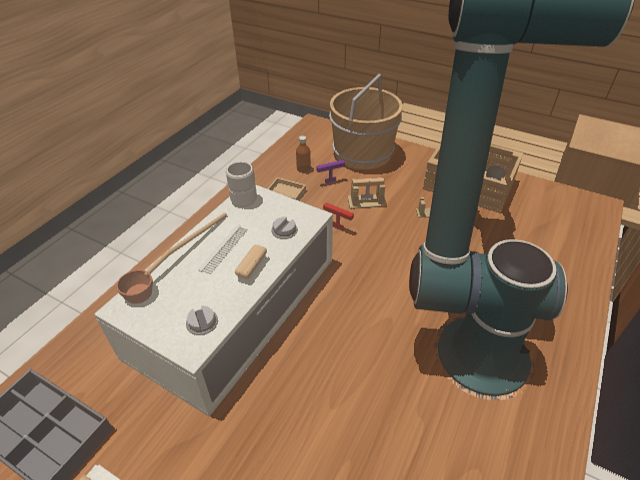

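View pics/wrist0.png

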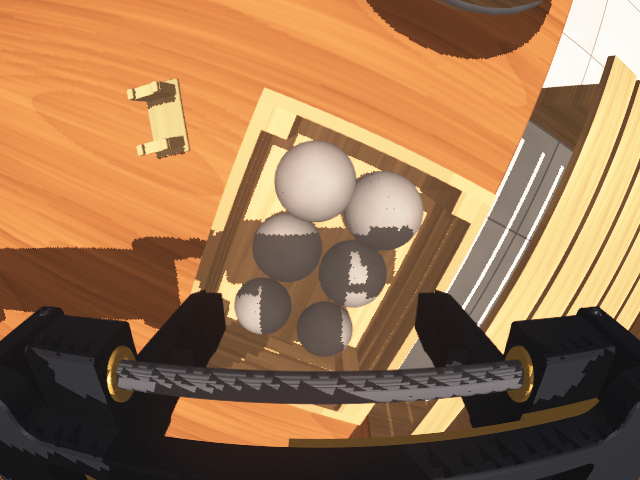

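Run:
```python
import cv2
for n,(a,b,c,d) in {'top':(80,140,240,440),'top_k':(360,140,500,350),'side':(150,140,450,400)}.items():
    im=cv2.imread(f'pics/{n.split("_")[0]}0.png')[b:d,a:c]
    s=min(800/(c-a),600/(d-b)); cv2.imwrite(f'pics/crop_{n}.png',cv2.resize(im,None,fx=s,fy=s,interpolation=cv2.INTER_CUBIC)); print(n,s)
```

```text
top 2.0
top_k 2.857142857142857
side 2.3076923076923075
```

View pics/crop_top.png

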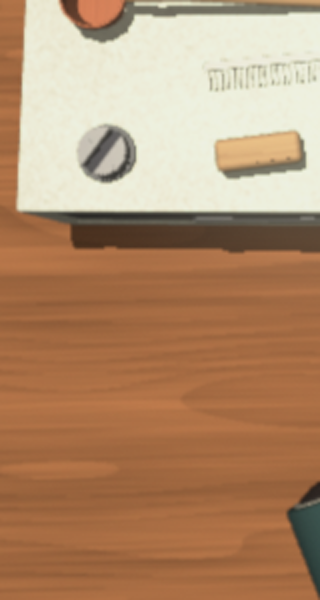

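View pics/crop_top_k.png

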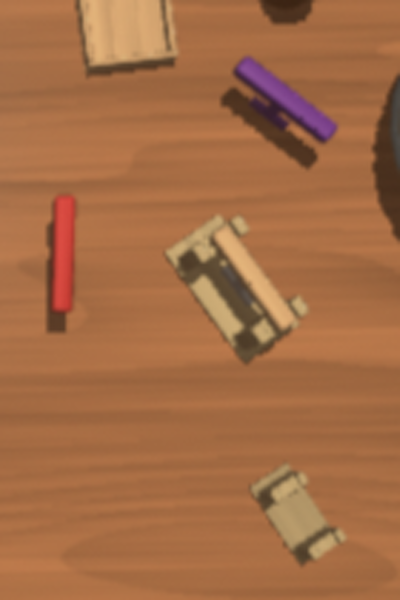

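Run:
```python
from h import *
p=env.camera('top'); 
print('screwL',at(p,(133,215),202),'screwR',at(p,(276,212),202))
print('shelf front', at(p,(90,245),180),at(p,(328,245),180))
print('shelf front bottom?', at(p,(118,262),0),at(p,(328,260),0))
print('shelf back', at(p,(94,126),180),at(p,(329,125),180))
for k,uv in dict(k1=(434,221),k2=(462,258)).items(): print(k,at(p,uv,85))
for k,uv in dict(purple=(460,175),red=(382,229)).items(): print(k,at(p,uv,70))
p=env.camera('top')
for t in ['key','cradle','screw_a_slot']:
    for r in env.outline_of(p,t):
        m=r['mask'].astype(np.uint8); c=cv2.findContours(m,0,1)[0]; c=max(c,key=cv2.contourArea); print(t,r['score'],cv2.minAreaRect(c))
```

```text
screwL [540.35136736 334.88853169 202.        ] screwR [539.43971306  17.81408811 202.        ]
shelf front [478.06785715 437.62922804 180.        ] [465.56303598 -95.82895417 180.        ]
shelf front bottom? [451.7849002  432.04451796   0.        ] [ 444.53554228 -100.4999866     0.        ]
shelf back [751.86161404 432.58892281 180.        ] [ 740.36476882 -105.42440295  180.        ]
k1 [ 526.38647978 -354.33570929   85.        ]
k2 [ 436.00946736 -416.81233254   85.        ]
purple [ 640.03205177 -425.90887031   70.        ]
red [ 511.82525626 -231.02109994   70.        ]
key 0.86 ((381.3046569824219, 229.01693725585938), (8.486912727355957, 40.16029739379883), 3.179830312728882)
key 0.78 ((446.3800354003906, 238.3400115966797), (40.20000457763672, 11.000001907348633), 53.130104064941406)
key 0.76 ((456.780517578125, 176.52438354492188), (41.85456848144531, 13.587118148803711), 38.65980911254883)
cradle 0.84 ((442.1153564453125, 239.92306518554688), (48.2589225769043, 30.23116111755371), 56.3099365234375)
cradle 0.66 ((463.4256896972656, 319.6959228515625), (32.549339294433594, 18.9483642578125), 54.462318420410156)
screw_a_slot 0.69 ((131.00001525878906, 215.5), (24.748737335205078, 23.33452033996582), 45.0)
```

```bash
cat >> h.py <<'E'
from scipy.spatial.transform import Rotation as Ro
def toolR(s):
    q=s['tcp_rot']; return Ro.from_quat([q[1],q[2],q[3],q[0]]).as_matrix()
def wray(p,s,uv):
    f=240/np.tan(np.radians(p['fovy']/2)); d=np.array([uv[0]-p['cx'],uv[1]-p['cy']]); r=np.hypot(*d); th=r/f
    c=np.r_[np.sin(th)*d/max(r,1e-9),np.cos(th)]; T=np.array(p['T_tool_cam']); R=toolR(s)
    return np.array(s['ee_pos'])+R@T[:3,3], R@T[:3,:3]@c
def wat(p,s,uv,z):
    o,d=wray(p,s,uv); return o+d*(z-o[2])/d[2]
def wproj(p,s,X):
    f=240/np.tan(np.radians(p['fovy']/2)); T=np.array(p['T_tool_cam']); R=toolR(s)
    t=R.T@(np.array(X,float)-s['ee_pos']); c=T[:3,:3].T@(t-T[:3,3])
    th=np.arctan2(np.hypot(c[0],c[1]),c[2]); u=c[:2]/np.hypot(c[0],c[1]); return f*th*u+[p['cx'],p['cy']]
def yawy(s):
    y=toolR(s)[:,1]; return np.arctan2(y[1],y[0])
E
python3 - <<'E'
from h import *
s=env.read_state(); print(toolR(s).round(3), yawy(s), s['joint_positions'])
p=env.camera('top')
a,b=at(p,(437,222),90),at(p,(461.5,254),90); print(a,b,(a+b)/2,np.arctan2(*(a-b)[[1,0]]),np.linalg.norm(a-b))
for r in [(412/2.857,0)]: pass
# cradle base corners / slot
print(at(p,(446.4,238.3),90))
a,b=at(p,(125,224),202),at(p,(141,206),202); print(np.arctan2(*(b-a)[[1,0]]))
E
```

```text
[[ 0.     0.394 -0.919]
 [-0.    -0.919 -0.394]
 [-1.     0.     0.   ]] -1.1659927070788123 [-1.20289039e+00  2.63855609e-01  1.60398731e+00 -4.19002973e-06
  1.27370730e+00 -3.68964564e-02]
[ 523.15307125 -360.32087513   90.        ] [ 445.20725523 -414.83297141   90.        ] [ 484.18016324 -387.57692327   90.        ] 0.6102955330544922 95.11634389797723
[ 483.50344163 -380.85847733   90.        ]
-0.7293757405022874
```

Call:
servo_tool:
  increments: "1.8 2 0 0 0 0.017 -1;1.8 2 0 0 0 0.017 -1;1.8 2 0 0 0 0.017 -1;1.8 2 0 0 0 0.017 -1;1.8 2 0 0 0 0.017 -1;1.8 2 0 0 0 0.017 -1;1.8 2 0 0 0 0.017 -1;1.8 2 0 0 0 0.017 -1;1.8 2 0 0 0 0.017 -1;1.8 2 0 0 0 0.017 -1;1.9 2 0 0 0 0.017 -1;1.9 2 0 0 0 0.017 -1;0 0 0 0 0 0 -1;0 0 0 0 0 0 -1"
  force: 30

```text
time: 2.65
ee_pos: [483.9, -379.7, 238.8]
tcp_rot: [-0.213, -0.674, -0.212, 0.675]
force: [0.0, 0.1, 0.7]
opening: 88.3
```

Run:
```python
from h import *
s=env.read_state(); p=env.camera('wrist'); save(p,'w1'); print(s['time'],s['ee_pos'],yawy(s),s['joint_positions'])
for t in ['key','cradle']:
    for r in env.outline_of(p,t):
        m=r['mask'].astype(np.uint8); c=cv2.findContours(m,0,1)[0]; c=max(c,key=cv2.contourArea); print(t,r['score'],r['extent'],cv2.minAreaRect(c))
```

```text
2.65 [ 483.8775853  -379.69989302  238.7968688 ] -0.9605628727737211 [-7.05580017e-01  1.51662916e-01  1.73804521e+00 -4.89963940e-04
  1.25186937e+00  2.55136509e-01]
key 0.9 [157.8, 43.9, 240.9, 148.5] ((202.88995361328125, 98.7665023803711), (33.88029098510742, 115.34683990478516), 36.469234466552734)
key 0.76 [439.7, 49.6, 485.3, 161.9] ((459.2387390136719, 106.86796569824219), (113.02938079833984, 38.001258850097656), 77.00537872314453)
key 0.73 [315.5, 163.7, 340.4, 280.2] ((330.82281494140625, 220.9943084716797), (23.117008209228516, 116.39107513427734), 1.847610354423523)
cradle 0.93 [297.0, 142.5, 361.8, 279.3] ((329.5, 211.5), (131.0, 63.0), 90.0)
cradle 0.74 [245.1, 326.5, 283.5, 370.6] ((263.3482666015625, 347.3099670410156), (36.470829010009766, 43.9534912109375), 1.6365771293640137)
```

View pics/w1.png

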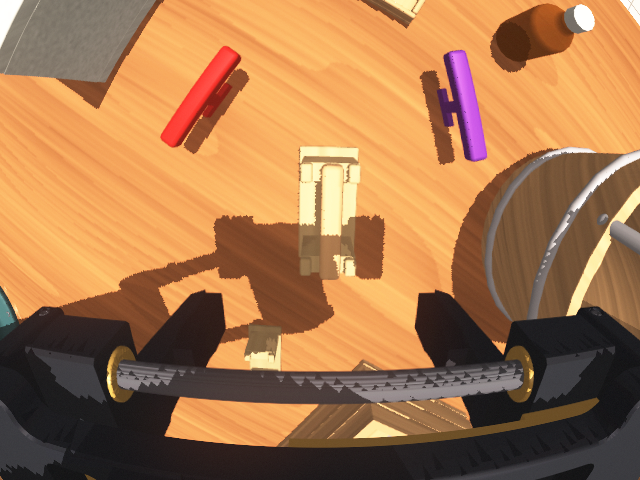

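Run:
```python
from h import *
s=env.read_state(); p=env.camera('wrist'); R=toolR(s)
cv2.imwrite('pics/w1c.png',cv2.resize(p['color'][130:300,260:400],None,fx=3.5,fy=3.5,interpolation=cv2.INTER_CUBIC))
f=env.outline_of(p,'key')
for r in f:
    if abs(r['extent'][0]-315)<8:
        m=r['mask']; 
        for y in range(165,282,12):
            xs=np.where(m[y])[0]; print(y,xs.min(),xs.max(), wat(p,s,(xs.mean(),y),90).round(1))
a,b=wat(p,s,(332.5,165),90),wat(p,s,(329.5,279),90)
print(a,b,(a+b)/2,np.linalg.norm(a-b),np.arctan2(*(a-b)[[1,0]]), R.T@((a+b)/2-s['ee_pos']))
```

```text
165 321 340 [ 526.3 -359.5   90. ]
177 320 342 [ 518.6 -365.4   90. ]
189 321 341 [ 510.6 -371.    90. ]
201 321 341 [ 502.6 -376.7   90. ]
213 321 340 [ 494.1 -382.2   90. ]
225 319 339 [ 485.1 -387.1   90. ]
237 320 340 [ 477.1 -393.7   90. ]
249 320 339 [ 468.2 -399.5   90. ]
261 319 339 [ 459.2 -405.4   90. ]
273 320 338 [ 450.1 -411.9   90. ]
[ 527.23506654 -360.7829463    90.        ] [ 445.72917517 -415.51333591   90.        ] [ 486.48212086 -388.1481411    90.        ] 98.1765036735785 0.5913343931075048 [148.73046805   7.86920964   1.58884624]
```

View pics/w1c.png

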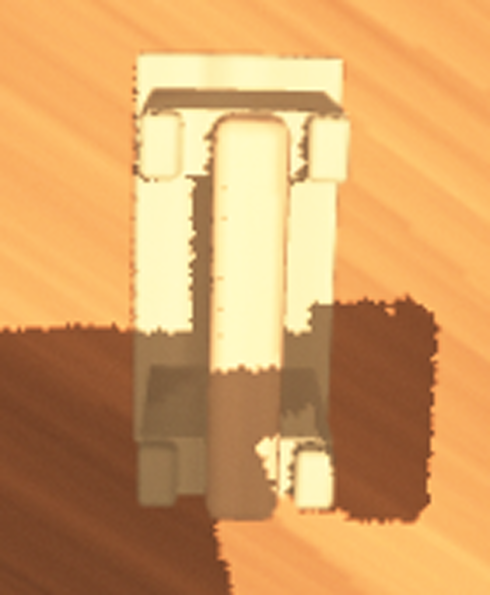

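Run:
```python
from h import *
s=env.read_state(); p=env.camera('wrist')
L=[wat(p,s,(260+u/3.5,130+v/3.5),80) for u,v in [(160,145),(328,150),(158,475),(315,475)]]
print(np.round(L,1)); print(np.mean(L,0))
v=L[0]+L[1]-L[2]-L[3]; print(np.linalg.norm(v)/2,np.arctan2(v[1],v[0]))
p=env.camera('side')
print(proj(p,(486.5,-387,90)))
for r in env.outline_of(p,'key'): print(r['extent'])
```

```text
[[ 509.6 -346.9   80. ]
 [ 531.3 -380.    80. ]
 [ 440.5 -393.3   80. ]
 [ 463.1 -426.    80. ]]
[ 486.1194333  -386.54834579   80.        ]
82.76396758357181 0.5921237451978766
[368.04388285 179.18013893]
[317.3, 161.5, 343.8, 181.9]
[351.7, 178.9, 384.5, 203.6]
[324.0, 204.9, 354.2, 228.7]
[274.1, 216.2, 293.8, 236.5]
```

Call:
servo_tool:
  increments: "0.3 -0.7 -1.0 0 0 -0.015 -1;0 0 -2.4 0 0 0 -1;0 0 -2.4 0 0 0 -1;0 0 -2.4 0 0 0 -1;0 0 -2.4 0 0 0 -1;0 0 -2.2 0 0 0 -1;0 0 -2 0 0 0 -1;0 0 -2 0 0 0 -1;0 0 -1 0 0 0 -1;0 0 0 0 0 0 -1;0 0 0 0 0 0 -1"

```text
time: 4.42
ee_pos: [487.4, -387.9, 61.5]
tcp_rot: [0.207, 0.676, 0.206, -0.676]
force: [-0.3, 0.4, 0.2]
opening: 88.3
```

Run:
```python
from h import *
s=env.read_state(); p=env.camera('wrist'); save(p,'w2'); print(s['time'],s['ee_pos'],yawy(s),s['force'])
```

```text
4.425 [ 487.39617194 -387.94725146   61.50830118] -0.9770587796153485 [-0.32780412  0.36508187  0.24406196]
```

View pics/w2.png

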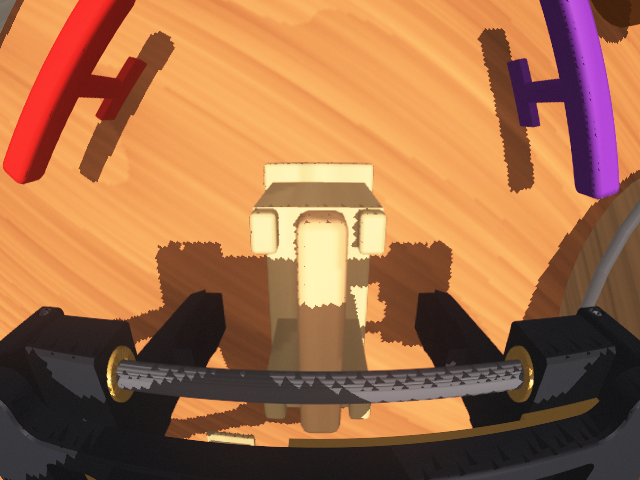

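Call:
servo_tool:
  increments: "0 0 0 0 0 0 1;0 0 0 0 0 0 1;0 0 0 0 0 0 1;0 0 0 0 0 0 1;0 0 0 0 0 0 1;0 0 0 0 0 0 1;0 0 0 0 0 0 1;0 0 0 0 0 0 1"
  force: 50

```text
time: 5.48
ee_pos: [486.9, -387.5, 60.7]
tcp_rot: [0.207, 0.676, 0.207, -0.676]
force: [0.2, -1.3, -0.8]
opening: 17.1
```

Call:
servo_tool:
  increments: "0 0 1 0 0 0 1;0 0 3 0 0 0 1;0 0 4 0 0 0 1;0 0 4 0 0 0 1;0 0 4 0 0 0 1;0 0 4 0 0 0 1;0 0 3 0 0 0 1;0 3 0 0 0 0.1 1;0 4 0 0 0 0.1 1;0 5 0 0 0 0.1 1;0 5 0 0 0 0.1 1;0 5 0 0 0 0.1 1;0 5 0 0 0 0.1 1;0 5 0 0 0 0.1 1;0 5 0 0 0 0.1 1"

```text
time: 7.35
ee_pos: [486.3, -15.9, 291.3]
tcp_rot: [0.455, 0.542, 0.455, -0.541]
force: [1.2, -0.7, -2.3]
opening: 17.6
```

Call:
servo_tool:
  increments: "0 5 0 0 0 0.1 1;-0.4 5 0 0 0 0.1 1;-0.4 5 0 0 0 0.1 1;-0.4 5 0 0 0 0.1 1;-0.4 4 0 0 0 0.1 1;-0.4 4 0 0 0 0.1 1;-0.4 3 0 0 0 0.1 1;0 2 0 0 0 0.1 1;0 1 0 0 0 0.1 1;0 0 0 0 0 0.1 1;0 0 0 0 0 0 1;0 0 0 0 0 0 1"

```text
time: 8.85
ee_pos: [462.7, 322.4, 290.9]
tcp_rot: [0.658, 0.259, 0.658, -0.259]
force: [0.4, 0.3, -1.7]
opening: 17.1
```

Run:
```python
from h import *
s=env.read_state(); p=env.camera('wrist'); save(p,'w3'); print(s['time'],s['ee_pos'],yawy(s),s['force'],s['joint_positions'],s['opening'])
for r in env.outline_of(p,'screw_a_slot'):
    print(r['score'],r['extent'])
print(wproj(p,s,(540,335,202)))
```

```text
8.85 [462.7211548  322.36716266 290.88374905] 0.8211714615447133 [ 0.39676116  0.32020712 -1.69571904] [ 5.64316573e-01  2.52007114e-02  1.77929194e+00  1.34411869e-05
  1.33708123e+00 -2.56858001e-01] 17.083994299308067
0.73 [368.3, 261.7, 445.9, 329.7]
[404.70096253 310.67226205]
```

View pics/w3.png

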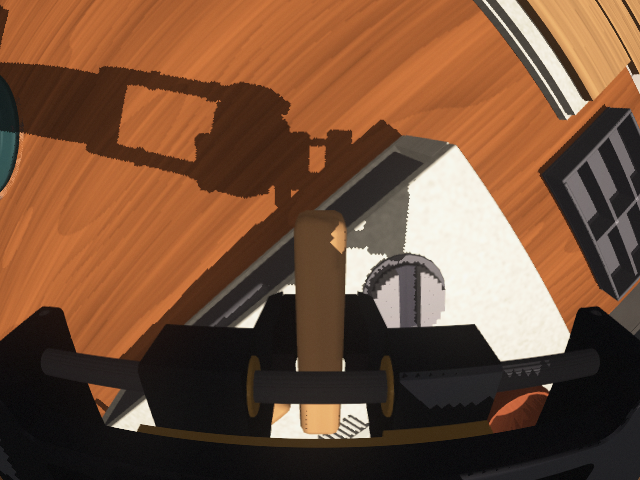

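Call:
servo_tool:
  increments: "1.2 -1.2 0 0 0 0 1;1.7 -1.5 0 0 0 0 1;1 -1 0 0 0 0 1;0 0 0 0 0 0 1;0 0 0 0 0 0 1"

```text
time: 9.57
ee_pos: [501.7, 285.5, 290.6]
tcp_rot: [0.658, 0.258, 0.658, -0.258]
force: [-0.4, -1.3, -1.6]
opening: 17.5
```

Run:
```python
from h import *
s=env.read_state(); p=env.camera('wrist'); save(p,'w4'); print(s['time'],s['ee_pos'],yawy(s),s['force'],s['opening'])
for r in env.outline_of(p,'screw_a_slot'):
    print(r['score'],r['extent'])
u,v=wproj(p,s,(540,335,202)).round().astype(int); print(u,v)
cv2.imwrite('pics/w4c.png',cv2.resize(p['color'][v-70:v+70,u-70:u+70],None,fx=4,fy=4,interpolation=cv2.INTER_CUBIC))
```

```text
9.575 [501.69447994 285.52487362 290.59892172] 0.8224281394228273 [-0.44048695 -1.32132492 -1.59814165] 17.49337222067598
412 241
```

View pics/w4.png

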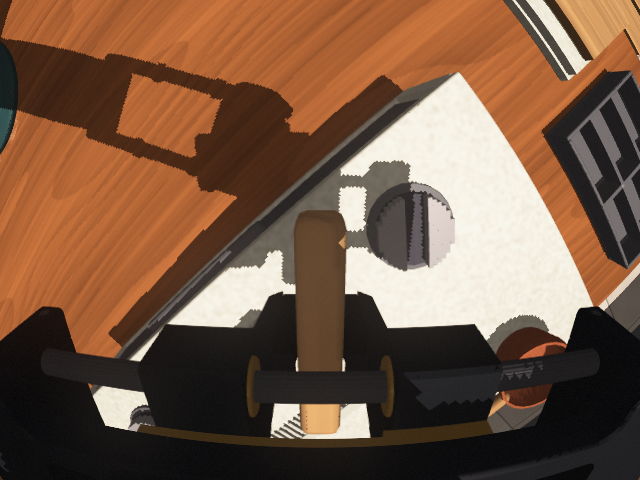

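View pics/w4c.png

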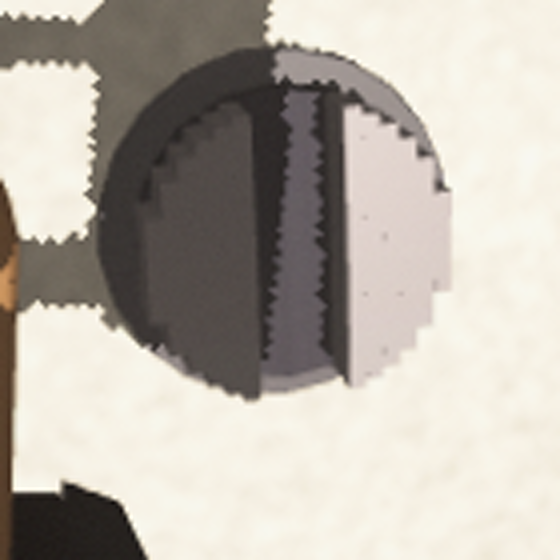

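Run:
```python
from h import *
s=env.read_state(); p=env.camera('wrist')
g=lambda u,v,z=202: wat(p,s,(342+u/4,171+v/4),z)
print(s['ee_pos'])
print('c',g(298,245),g(301.5,245),'rad',np.linalg.norm(g(145,245)-g(450,245)),np.linalg.norm(g(298,90)-g(298,398)))
for a,b in [((252,125),(260,398)),((343,100),(350,385))]:
    d=g(*a)-g(*b); print(np.arctan2(d[1],d[0]))
# shelf front edge direction, from px
a,b=wat(p,s,(458,73),180),wat(p,s,(180,303),180); d=a-b; print(a,b,np.arctan2(d[1],d[0]))
# key bar in hand: ends top z = TCP+19+10
z=s['ee_pos'][2]+29
a,b=wat(p,s,(321,213),z),wat(p,s,(320,434),z); print('bar',a,b,(a+b)/2,np.arctan2(*(a-b)[[1,0]]))
p=env.camera('top'); save(p,'t2')
print(proj(p,(540,335,202)),proj(p,g(298,245)*0+ [0,0,0]))
cv2.imwrite('pics/t2c.png',cv2.resize(p['color'][180:260,80:200],None,fx=6,fy=6,interpolation=cv2.INTER_CUBIC))
```

```text
[501.48226942 285.84563805 290.6847776 ]
c [536.87589917 341.71692811 202.        ] [537.29417805 342.17246044 202.        ] rad 54.07747288717981 54.70272620499502
2.494781326514586
2.5079549008523854
[477.11116925 440.9358523  180.        ] [463.71380299 164.37997817 180.        ] 1.5223905542223357
bar [462.10502405 322.59397634 319.6847776 ] [535.86177649 253.84136238 319.6847776 ] [498.98340027 288.21766936 319.6847776 ] 2.391294521714896Traceback (most recent call last):
  File "<stdin>", line 14, in <module>
  File "<stdin>", line 3, in <lambda>
  File "h.py", line 20, in wat
    o,d=wray(p,s,uv); return o+d*(z-o[2])/d[2]
        ~~~~^^^^^^^^
  File "h.py", line 17, in wray
    c=np.r_[np.sin(th)*d/max(r,1e-9),np.cos(th)]; T=np.array(p['T_tool_cam']); R=toolR(s)
                                                             ~^^^^^^^^^^^^^^
KeyError: 'T_tool_cam'
```

Call:
servo_tool:
  increments: "1 1.5 0 0 0 0.03 1;1.5 2.2 0 0 0 0.04 1;1.2 1.8 -0.5 0 0 0.04 1;0 0 -1.2 0 0 0 1;0 0 -1 0 0 0 1;0 0 -0.6 0 0 0 1;0 0 0 0 0 0 1;0 0 0 0 0 0 1"

```text
time: 10.78
ee_pos: [538.9, 340.3, 258.3]
tcp_rot: [0.672, 0.222, 0.671, -0.222]
force: [0.8, 0.3, -1.4]
opening: 17.4
```

Run:
```python
from h import *
s=env.read_state(); p=env.camera('wrist'); save(p,'w5'); print(s['time'],s['ee_pos'],yawy(s),s['force'],s['opening'])
q=env.camera('side'); u,v=proj(q,(537,342,202)).round().astype(int); print(u,v)
cv2.imwrite('pics/s5.png',cv2.resize(q['color'][v-70:v+50,u-70:u+70],None,fx=5,fy=5,interpolation=cv2.INTER_CUBIC))
```

```text
10.775 [538.93442453 340.34971777 258.25073155] 0.9326302907228176 [ 0.75596724  0.31474887 -1.39148924] 17.39837131161232
200 316
```

View pics/w5.png

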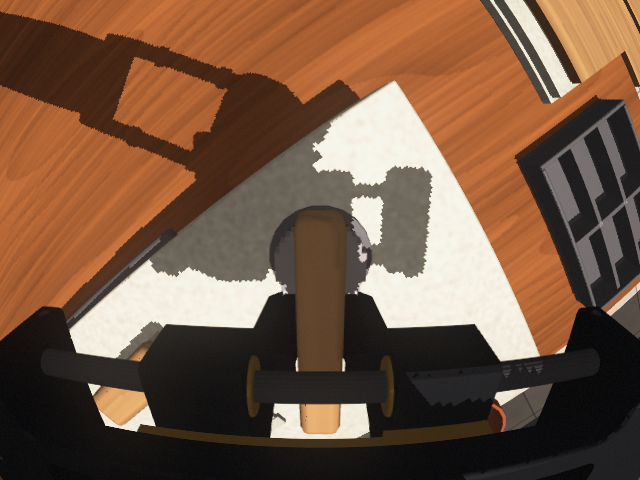

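View pics/s5.png

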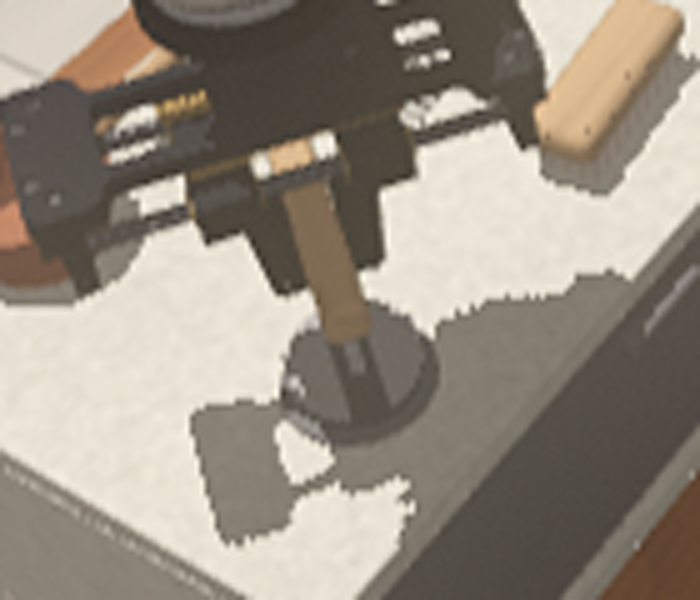

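Call:
servo_tool:
  increments: "0 0 -0.4 0 0 0 1;0 0 -0.4 0 0 0 1;0 0 -0.4 0 0 0 1;0 0 -0.4 0 0 0 1;0 0 -0.2 0 0 0 1;0 0 0 0 0 0 1;0 0 0 0 0 0 1"

```text
time: 11.75
ee_pos: [538.9, 340.6, 239.9]
tcp_rot: [0.672, 0.222, 0.671, -0.222]
force: [-0.5, 1.5, -1.5]
opening: 17.4
```

Run:
```python
from h import *
s=env.read_state(); print(s['time'],s['ee_pos'],yawy(s),s['force'],s['wrist_torque'],s['opening'])
q=env.camera('side'); u,v=200,316
cv2.imwrite('pics/s6.png',cv2.resize(q['color'][v-70:v+50,u-70:u+70],None,fx=5,fy=5,interpolation=cv2.INTER_CUBIC))
```

```text
11.75 [538.92143245 340.61256274 239.8612163 ] 0.9330301771792819 [-0.51653193  1.51591422 -1.49051597] [ 0.03808458 -0.11102977 -0.06312438] 17.444157570137396
```

View pics/s6.png

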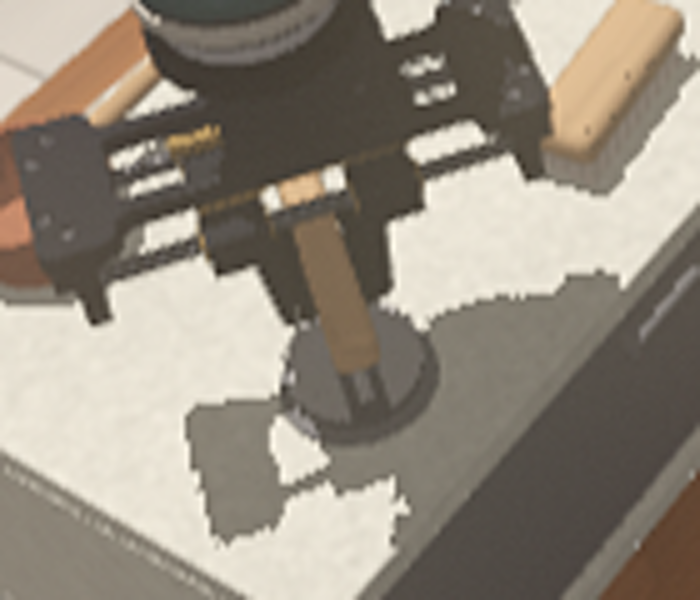

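Call:
servo_tool:
  increments: "0 0 0 0 0 -0.08 1;0 0 0 0 0 -0.08 1;0 0 0 0 0 -0.08 1;0 0 0 0 0 -0.08 1;0 0 0 0 0 -0.08 1;0 0 0 0 0 -0.08 1;0 0 0 0 0 -0.08 1;0 0 0 0 0 -0.08 1;0 0 0 0 0 -0.08 1;0 0 0 0 0 -0.08 1;0 0 0 0 0 -0.08 1;0 0 0 0 0 0 1"

```text
time: 13.3
ee_pos: [539.4, 340.8, 240.1]
tcp_rot: [0.514, 0.487, 0.513, -0.486]
force: [1.9, 0.7, -2.1]
opening: 17.1
```

Run:
```python
from h import *
s=env.read_state(); print(s['time'],s['ee_pos'],yawy(s),s['force'],s['wrist_torque'],s['opening'])
q=env.camera('side'); u,v=200,316
cv2.imwrite('pics/s7.png',cv2.resize(q['color'][v-70:v+50,u-70:u+70],None,fx=5,fy=5,interpolation=cv2.INTER_CUBIC))
save(env.camera('wrist'),'w7')
```

```text
13.3 [539.38113261 340.80724149 240.05170908] 0.053995746830498625 [ 1.89813966  0.72487735 -2.05685573] [ 0.10589962 -0.44327898  0.09236091] 17.13776509828223
```

View pics/s7.png

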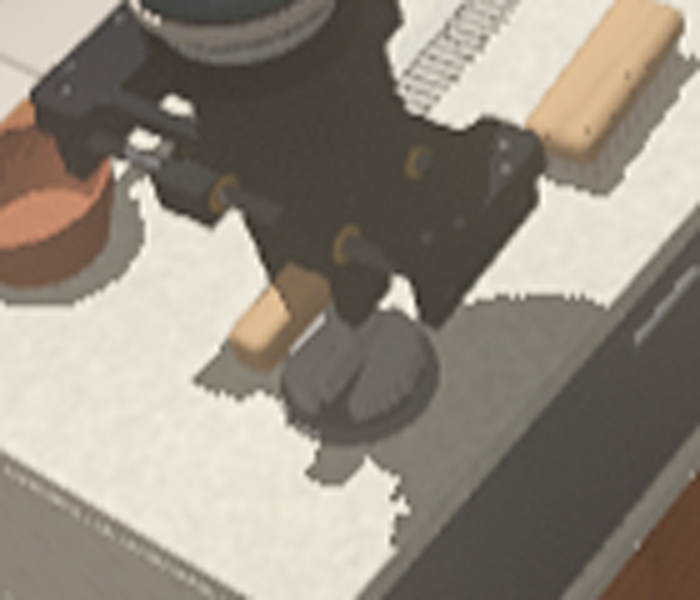

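View pics/w7.png

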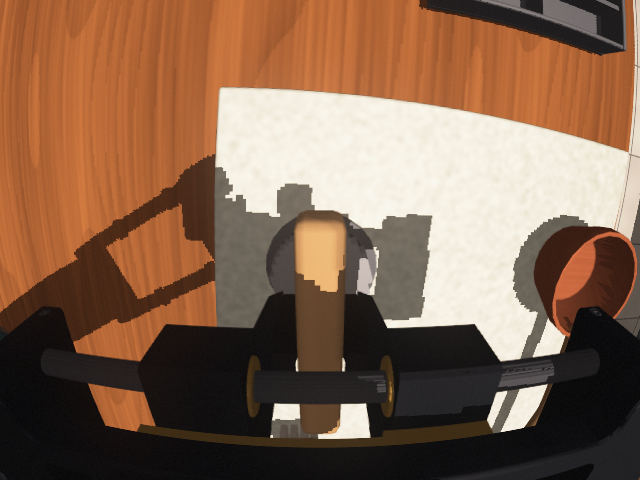

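Call:
servo_tool:
  increments: "0 0 0 0 0 -0.06 1;0 0 0 0 0 -0.06 1;0 0 0 0 0 -0.06 1;0 0 0 0 0 -0.05 1;0 0 0 0 0 -0.05 1;0 0 0 0 0 0 1"

```text
time: 14.15
ee_pos: [539.5, 340.7, 240.1]
tcp_rot: [0.441, 0.554, 0.44, -0.553]
force: [3.3, 0.8, -1.7]
opening: 17.4
```

Run:
```python
from h import *
s=env.read_state(); print(s['time'],s['ee_pos'],yawy(s),s['force'],s['wrist_torque'],s['opening'])
q=env.camera('side'); u,v=200,316
cv2.imwrite('pics/s8.png',cv2.resize(q['color'][v-70:v+50,u-70:u+70],None,fx=5,fy=5,interpolation=cv2.INTER_CUBIC))
```

```text
14.15 [539.48422814 340.74139359 240.11645065] -0.22556265023142416 [ 3.25914624  0.79488059 -1.65780258] [ 0.14993069 -0.60143134  0.07243285] 17.419594246789526
```

View pics/s8.png

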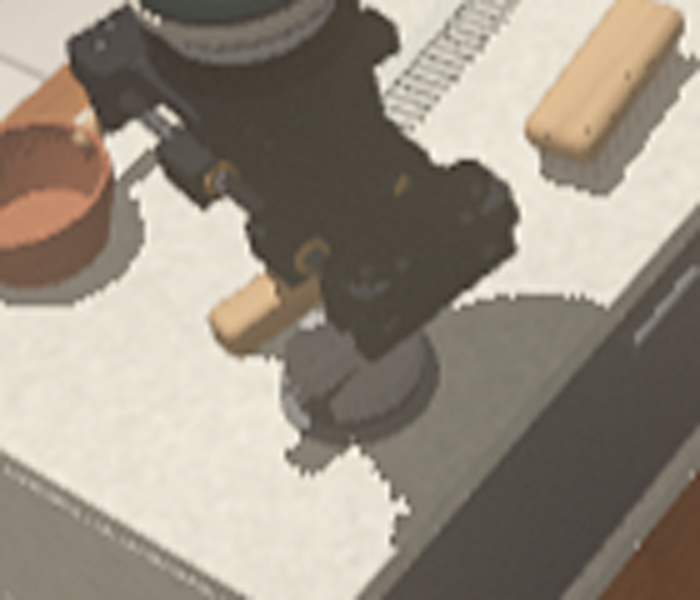

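Call:
servo_tool:
  increments: "0 0 0 0 0 -0.03 1;0 0 0 0 0 -0.03 1;0 0 0 0 0 -0.02 1;0 0 0 0 0 0 1"

```text
time: 14.7
ee_pos: [539.3, 340.7, 240.1]
tcp_rot: [0.418, 0.571, 0.418, -0.57]
force: [4.4, 0.6, -0.1]
opening: 17.4
```

Run:
```python
from h import *
s=env.read_state(); print(s['time'],s['ee_pos'],yawy(s),s['force'],s['wrist_torque'],s['opening'])
q=env.camera('side'); u,v=200,316
cv2.imwrite('pics/s9.png',cv2.resize(q['color'][v-70:v+50,u-70:u+70],None,fx=5,fy=5,interpolation=cv2.INTER_CUBIC))
```

```text
14.7 [539.30243881 340.65046096 240.10011581] -0.3071632269109304 [ 4.36814849  0.60893066 -0.12765279] [ 0.1188749  -0.97880654  0.11590373] 17.35647822325529
```

View pics/s9.png

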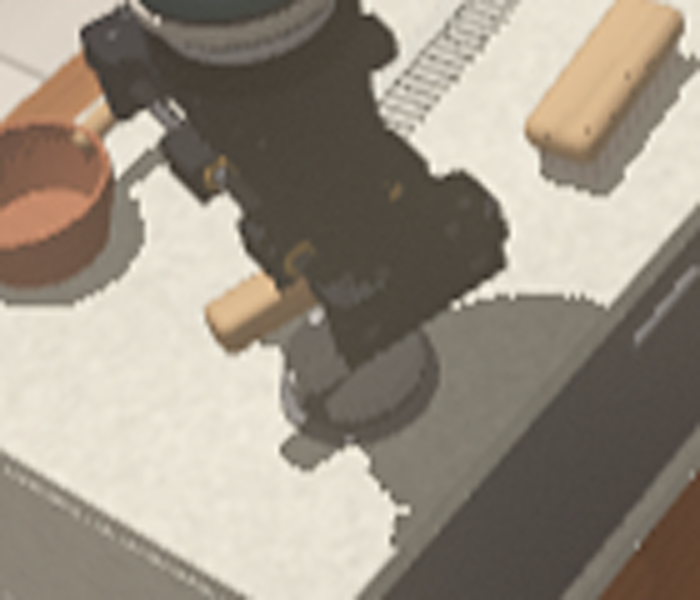

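Call:
servo_tool:
  increments: "0 0 0 0 0 -0.03 1;0 0 0 0 0 -0.03 1;0 0 0 0 0 0 1"

```text
time: 15.12
ee_pos: [539.3, 340.7, 240.1]
tcp_rot: [0.401, 0.583, 0.4, -0.582]
force: [5.7, 1.3, 0.1]
opening: 17.4
```

Run:
```python
from h import *
s=env.read_state(); print(s['time'],s['ee_pos'],yawy(s),s['force'],s['wrist_torque'],s['opening'])
```

```text
15.125 [539.30877162 340.6551991  240.09488002] -0.36663193990519904 [5.66811119 1.30794328 0.06484673] [ 0.13695085 -1.04881861  0.60878535] 17.388390693907077
```

Hard stop felt (torque jumped to 0.6 N m). Ease back in the play, then lift and look.

Call:
servo_tool:
  increments: "0 0 0 0 0 0.08 1;0 0 0 0 0 0.08 1;0 0 0 0 0 0.08 1;0 0 0 0 0 0 1;0 0 0.5 0 0 0 1;0 0 1 0 0 0 1;0 0 2 0 0 0 1;-0.5 -3 2 0 0 0 1;-1 -4 0.5 0 0 0 1;-1 -2 0 0 0 0 1;0 0 0 0 0 0 1"

```text
time: 16.5
ee_pos: [513.4, 249.8, 300.6]
tcp_rot: [0.467, 0.532, 0.467, -0.531]
force: [-0.2, -0.3, -1.6]
opening: 17.3
```

Run:
```python
from h import *
s=env.read_state(); print(s['time'],s['ee_pos'],yawy(s),s['force'],s['wrist_torque'],s['opening'])
p=env.camera('wrist'); save(p,'w10')
q=env.camera('side'); u,v=200,316
cv2.imwrite('pics/s10.png',cv2.resize(q['color'][v-90:v+50,u-70:u+110],None,fx=4,fy=4,interpolation=cv2.INTER_CUBIC))
```

```text
16.5 [513.38330853 249.7685629  300.60505903] -0.1287906152657478 [-0.17818028 -0.26096174 -1.57159426] [ 0.0029947  -0.04711031  0.00021781] 17.274380403425795
```

View pics/s10.png

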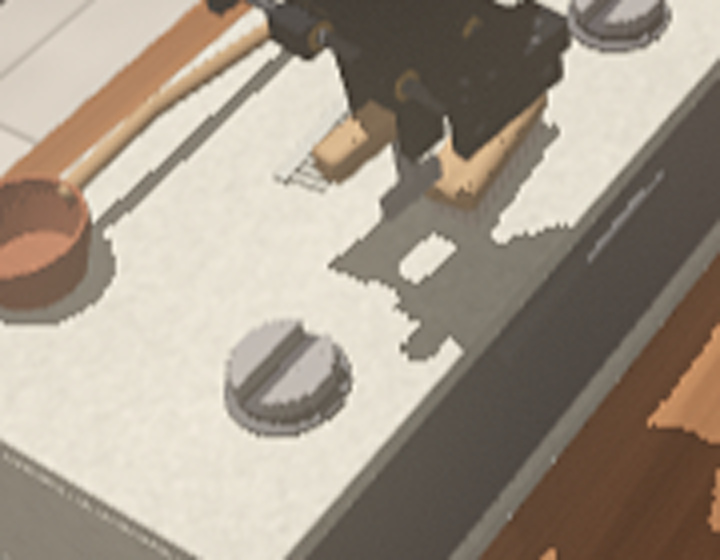

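View pics/w10.png

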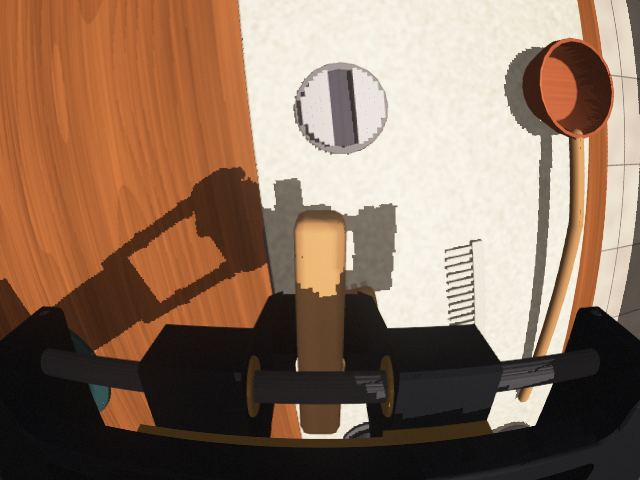

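Call:
servo_tool:
  increments: "0 -3 0 0 0 -0.07 1;0 -4 0 0 0 -0.07 1;0 -5 0 0 0 -0.07 1;-0.5 -5 0 0 0 -0.07 1;-0.5 -5 0 0 0 -0.07 1;-0.5 -5 0 0 0 -0.07 1;-0.5 -5 0 0 0 -0.07 1;-0.6 -5 0 0 0 -0.07 1;0 -5 0 0 0 -0.07 1;0 -5 0 0 0 -0.07 1;0 -5 0 0 0 -0.07 1;0 -5 0 0 0 -0.07 1;0 -3.7 0 0 0 -0.008 1;0 -2 0 0 0 0 1;0 -1 0 0 0 0 1;0 0 -3 0 0 0 1;0 0 -4 0 0 0 1;0 0 -4 0 0 0 1;0 0 0 0 0 0 1;0 0 0 0 0 0 1"

```text
time: 19.1
ee_pos: [488.9, -386.3, 191.3]
tcp_rot: [0.208, 0.676, 0.207, -0.675]
force: [-0.3, -0.1, -0.4]
opening: 17.2
```

Run:
```python
from h import *
s=env.read_state(); print(s['time'],s['ee_pos'],yawy(s),s['force'],s['opening'])
p=env.camera('wrist'); save(p,'w11')
```

```text
19.1 [ 488.88296778 -386.29539308  191.32955213] -0.9740544896542993 [-0.31068062 -0.08316705 -0.36281489] 17.202466999797466
```

View pics/w11.png

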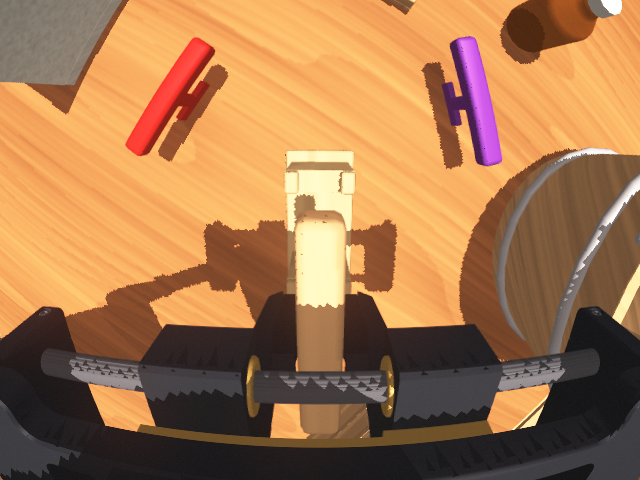

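Call:
servo_tool:
  increments: "-0.2 -0.1 -2 0 0 0 1;0 0 -3 0 0 0 1;0 0 -2.5 0 0 0 1;0 0 0 0 0 0 1;0 0 0 0 0 0 1"

```text
time: 19.77
ee_pos: [486.3, -388.0, 115.6]
tcp_rot: [0.208, 0.676, 0.207, -0.676]
force: [0.7, 0.0, -0.9]
opening: 17.2
```

Run:
```python
from h import *
s=env.read_state(); print(s['time'],s['ee_pos'],yawy(s),s['force'],s['opening'])
p=env.camera('wrist'); save(p,'w12')
```

```text
19.775 [ 486.29330988 -387.97720477  115.59034041] -0.9751615816528284 [ 0.67935291  0.03246803 -0.93244262] 17.21229706385775
```

View pics/w12.png

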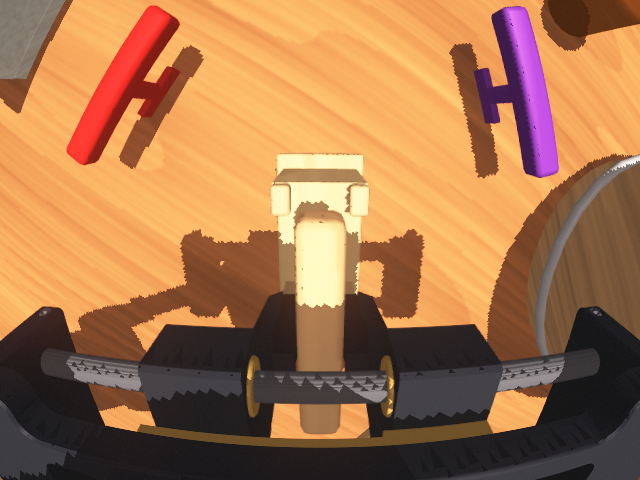

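Well aligned: bar centred (320) between lips (281, 359). Lower 53 mm.

Call:
servo_tool:
  increments: "0 0 -1.5 0 0 0 1;0 0 -1.5 0 0 0 1;0 0 -1 0 0 0 1;0 0 -0.6 0 0 0 1;0 0 -0.5 0 0 0 1;0 0 -0.3 0 0 0 1;0 0 0 0 0 0 1;0 0 0 0 0 0 1"

```text
time: 20.82
ee_pos: [486.1, -387.6, 61.0]
tcp_rot: [0.208, 0.676, 0.207, -0.676]
force: [-0.0, -0.5, -2.2]
opening: 17.5
```

Run:
```python
from h import *
s=env.read_state(); print(s['time'],s['ee_pos'],yawy(s),s['force'],s['opening'])
p=env.camera('wrist'); save(p,'w13')
q=env.camera('side'); save(q,'s13'); cv2.imwrite('pics/s13c.png',cv2.resize(q['color'][130:250,300:440],None,fx=5,fy=5,interpolation=cv2.INTER_CUBIC))
```

```text
20.825 [ 486.05625682 -387.63219375   61.02830487] -0.9749984960709976 [-0.02038912 -0.51324884 -2.18599693] 17.499531362979024
```

View pics/w13.png

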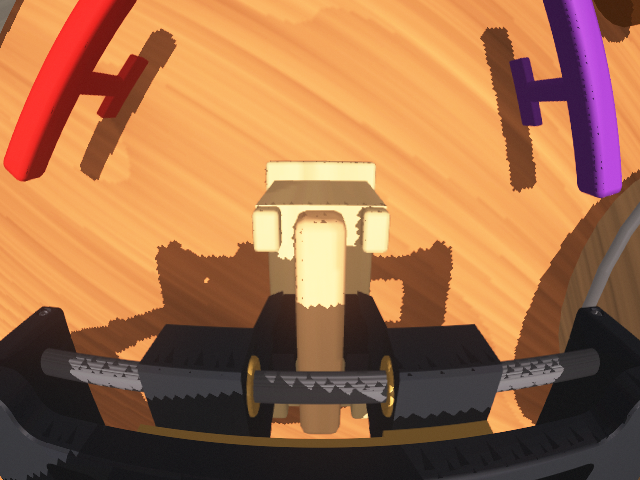

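View pics/s13c.png

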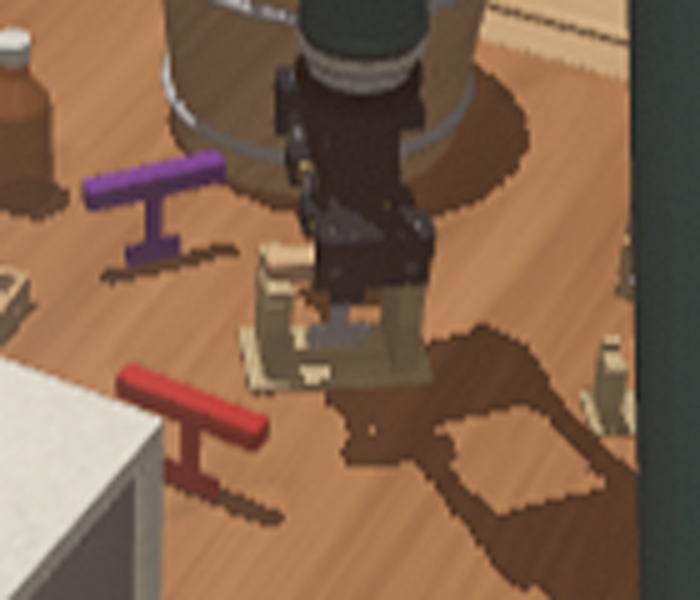

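Call:
servo_tool:
  increments: "0 0 0 0 0 0 0.5;0 0 0 0 0 0 0.2;0 0 0 0 0 0 -0.5;0 0 0 0 0 0 -1;0 0 0 0 0 0 -1;0 0 0 0 0 0 -1;0 0 0 0 0 0 -1;0 0 1 0 0 0 -1;0 0 2 0 0 0 -1;0 0 3 0 0 0 -1;0 0 4 0 0 0 -1;0 0 4 0 0 0 -1;0 0 3 0 0 0 -1;0 0 0 0 0 0 -1;0 0 0 0 0 0 -1"

```text
time: 22.8
ee_pos: [485.5, -387.1, 230.3]
tcp_rot: [-0.207, -0.676, -0.208, 0.676]
force: [-0.8, 0.8, -0.7]
opening: 88.2
```

Run:
```python
from h import *
s=env.read_state(); print(s['time'],s['ee_pos'],yawy(s),s['force'],s['opening'])
p=env.camera('wrist'); save(p,'w14')
q=env.camera('side'); cv2.imwrite('pics/s14c.png',cv2.resize(q['color'][130:350,160:440],None,fx=2.8,fy=2.7,interpolation=cv2.INTER_CUBIC))
```

```text
22.8 [ 485.46822938 -387.12029908  230.32266756] -0.9749380477836185 [-0.77526835  0.79978515 -0.74703688] 88.17568488659552
```

View pics/w14.png

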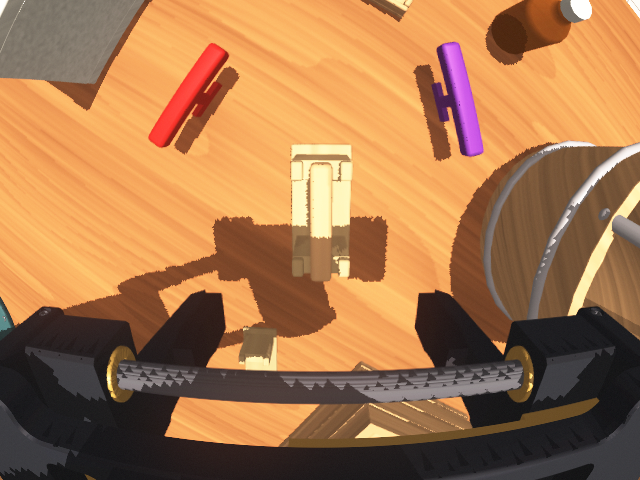

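View pics/s14c.png

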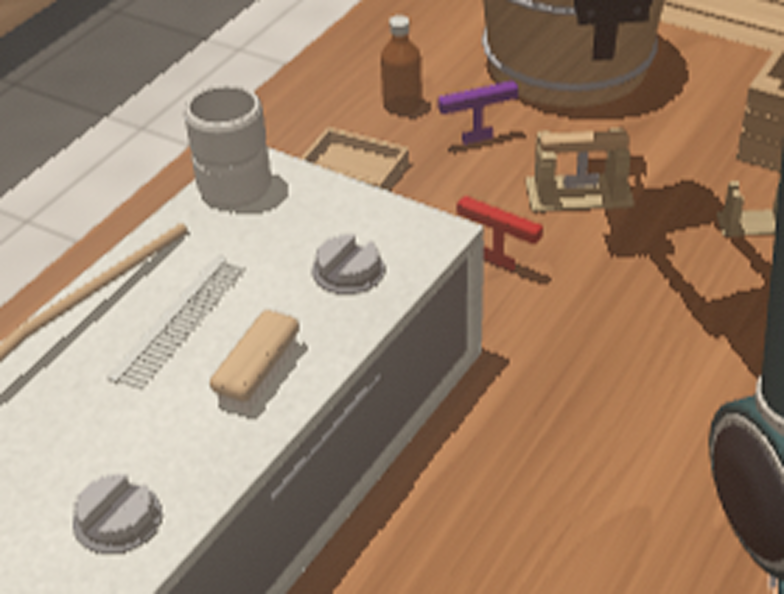

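The key hangs upright and centred in its cradle at pixel (321, 222), both slots line up with the front edge, and the gripper is clear. I'm handing in.

Run:
```python
from h import *
print(env.job_done())
```

```text
the job is handed in; nothing more can be done
None
```

The job is done and handed in at about 23 s of the 64 s allowed; the hand-in reported no verdict. I took the key from its cradle and set its blade in the left screw's slot. I turned that screw clockwise until the wrist torque jumped from about 0.1 to 0.6 N m, which I took as the hard stop. Then I eased back within the slot's play, lifted the key out and hung it back in the cradle.

**Last checks:**
- **Screws:** In the pictures the left screw's slot lies parallel to the shelf's front edge, like its neighbour's. The other screw was not touched.
- **Key:** It hangs upright and centred between the cradle's lips.
- **Gripper:** It is open and about 170 mm above where it let the key go, touching nothing.

**One disagreement:** the first top-camera estimate put the open screw about 7 mm from the wrist camera's. I used the wrist camera's, and the blade went in without noticeable contact force.

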